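# Show the biscuits under the clear lid

## Task

The biscuit tin on the bakery counter stands open, and its two nested lids stand beside it. Carry both lids together by the knob of the clear inner lid and lower them onto the tin without dropping them; once they are seated, let go, then lift only the cream outer lid straight off by its collar, so that the clear inner lid stays seated and undisturbed. Finish holding the outer lid still and level in the gripper, completely above the knob and touching nothing else, with the tin, the jam jar, the sugar bowl and the tongs left where they stand.

Things in the scene. Friction and masses are not known exactly. Their poses are not given: they have to be found in the camera images.
- tin: Open round red biscuit tin (all sizes here in mm), loose on the counter, about 0.85 kg, left or right of the lids. Outside diameter 124, height 85, wall 4, so the mouth is 116 wide; biscuits fill it to 63 above its underside. Origin: centre of the underside; z up along the axis.
- inner_lid: All sizes in mm. Clear inner lid, dark wooden knob, about 0.22 kg, loose, stands on its plug. Origin: centre of the plug's underside, z up. Heights from it: plug of diameter 111 from 0 to 12 (chamfered below 6 to diameter 100), flange of diameter 124 from 12 to 17, stem of diameter 14 to 50, knob above. Seated on the tin, the flange lies on the rim, this origin 73 above the tin's.
- outer_lid: All sizes in mm. Cream outer lid, about 0.18 kg, loose, lying on the inner lid's flange, so lifting the knob carries both. Origin: centre of the skirt's lower edge, z up. Heights from it: skirt of diameter 138 outside, 131 inside, from 0 to 10; flat plate 10 to 14; central open collar 14 to 39. Nested, this origin is 7 above the inner lid's; it is clear of the knob when more than 76 above.
- knob_top (a point): Centre of the top face of the inner lid's knob, 76 above the inner lid's origin. The knob is a cylinder of diameter 24, 26 high, to be gripped from above; it ends 30 above the collar's top, and its lower end is 4 above the collar's top.
- collar_top (a point): Centre of the upper edge of the outer lid's round collar, 39 above the outer lid's origin. The collar is 25 high above the plate, diameter 44 outside and 34 inside, 5 clear of the knob all round; fingers that straddle the knob can grip it from above, tips just over the plate.
- jam_jar: Bystander: closed jar of dark red jam with a brass-coloured cap, diameter 62, height 95. Origin: centre of its underside.
- sugar_bowl: Bystander: white open bowl, diameter 90, height 50. Origin: centre of its underside.
- tongs: Bystander: steel bread tongs lying flat, about 220 long, 80 wide and 10 high, long direction along own x. Origin: under the middle.
Not all that is in view belongs to the job. Several things look just like the inner_lid: the one meant starts farthest from the robot's base.

How it is judged:
By the outcome, as a careful person would: the job done as asked, in the order asked, and still so for the second after the job is handed in, while the arm keeps its last pose, push and grip.
It also fails if it takes over 54 s, if anything falls off the work surface, if the arm or the gripper's body presses on something with over 40 N, if the wrist force passes 120 N, or if a joint passes its speed limit or range.

## Robot

A 7-joint arm with a two-finger parallel gripper is mounted at the origin on the work surface. World frame = base frame: x ahead of the robot, y to its left, z up, the work surface at z = 0. Lengths are in m, angles in rad, forces in N, time in s.
With the tool pointing down it reaches from about 0.425 to 1.025 m from the base axis. Payload 9.4 kg.
Tool frame: the origin (TCP) lies midway between the tips of the shut fingers; the grasp point (between the pads) lies 19 mm behind it; z points along the fingers, y is the line along which they close (so a half turn about z gives the same grasp; the last joint's range is limited). The gripper opens to 85 mm and grips with 20 to 120 N. Pads are 22 mm wide; open, the fingers measure 114 mm over their backs; the gripper's body (76 mm by 85 mm) begins 54 mm behind the grasp point. The pads swing forward as they close: fully open they stand 13 mm farther back than shut.
Start: joints at [1.251, 0.599, -0.003, 1.599, 0.002, 0.943, -0.08], TCP at [0.174, -0.704, 0.231] pointing down, gripper open.
Joint ranges: [-2.57, 2.57], [-0.35, 1.97], [-1.29, 1.29], [0.11, 2.56], [-1.05, 4.19], [0.11, 1.86], [-2.63, 2.63]. Speed limits (rad/s): [2.22, 2.22, 3.01, 3.01, 3.14, 3.14, 3.14].

## Interface

Orientations are given as a unit quaternion [w, x, y, z].
In Python, from bench import movep, movel, move_j, set_gripper, pause, inverse_kinematics, read_camera, PlanningError, job_done, get_time_s, get_qpos, get_qd, get_effort, get_tool_pos, get_tcp_rot, get_ft_force, get_moment, get_gripper_width, get_gripper_force gives the robot as it stands. The module is installed in compiled form; this text tells all that it offers. Calls block until the motion is done:
- movep(position, orientation): joint-space move of the TCP to a pose.
- movel(position, ori=None, v=0.15, guard=None): straight line of the TCP; ori=None keeps the orientation; v is the mean speed in m/s. With guard (N) it stops when the force on the tool has changed by that much, and returns True; else False.
- move_j(angles): joint-space move.
- set_gripper(opening, squeeze=None): opening from 0.0 (shut) to 1.0 (fully open); squeeze is the grip in N (None keeps the last); returns when the fingers have stopped.
- pause(seconds).
- inverse_kinematics(position, orientation): joint angles nearest the present ones, or None.
- read_camera(name): name is "side" or "top" or "wrist"; returns a dict with "frame" (384x512x3 uint8, red, green, blue), "vertical_fov" (degrees; the focal length in pixels is half the picture's height over the tangent of half this angle, whatever the lens; pixels are square), "cx", "cy" (the principal point, pixels), "T" (4x4, takes a point from camera to world coordinates). Camera axes: x right, y up, looking along -z (the intrinsics and any distortion apply to the point x, -y, -z); pixel columns grow to the right and rows downward; lengths in m; the calibration is good to about 2 mm. A picture is of the moment at which its call begins. There is no depth.
A pose or a line that the arm cannot do raises PlanningError and nothing moves.
- job_done(): hands the job in; it is judged then, once.
Readings, each from a call of its own:
- get_time_s(): time.
- get_qpos(): joint angles.
- get_qd(): joint speeds.
- get_effort(): joint torques, N m.
- get_tool_pos(): TCP position.
- get_tcp_rot(): TCP orientation.
- get_ft_force(): force on the tool from outside, world axes, zero at the start.
- get_moment(): the same for the moment, N m.
- get_gripper_width(): opening from 0.0 (shut) to 1.0 (fully open).
- get_gripper_force(): force on a finger pad.
Only numpy, scipy, OpenCV 4.12 (cv2) and the standard library are available. Lean on these libraries where they do the work, as an engineer would, in place of code of your own. Each camera call takes 0.05 s, during which the arm holds its last target. There are 200 camera calls.

## Working session

There is one attempt and no reset: what is moved stays moved. The work goes in short steps, each a Python script; the robot and the scene stay as the last script left them, time stands still between calls to the robot, and variables do not carry over. Pictures are saved under pics/ and viewed, at most 11 in all, crops included, and the job is handed in when it is done.

```bash
mkdir -p pics; python3 - <<'E'
from bench import *
import cv2,numpy as np,pickle
d={}
for n in("top","side"):
    c=read_camera(n);d[n]=c
    print(n,c["vertical_fov"],c["cx"],c["cy"],[k for k in c],np.round(c["T"],3).tolist())
pickle.dump(d,open("cam0.pkl","wb"))
im=np.vstack([d[n]["frame"][...,::-1] for n in d])
cv2.imwrite("pics/top0.png",cv2.resize(d["top"]["frame"][...,::-1],(800,600)))
cv2.imwrite("pics/side0.png",cv2.resize(d["side"]["frame"][...,::-1],(800,600)))
print(get_time_s())
E
```

```text
top 42.77461262165101 256.44772404454307 188.6185088805255 ['frame', 'vertical_fov', 'cx', 'cy', 'T'] [[0.002, 0.982, -0.186, 0.355], [-1.0, 0.005, 0.016, 0.123], [0.017, 0.186, 0.982, 1.085], [0.0, 0.0, 0.0, 1.0]]
side 56.23566743566103 252.78016670476052 196.88171075511687 ['frame', 'vertical_fov', 'cx', 'cy', 'T'] [[-0.892, 0.258, -0.371, 0.196], [-0.452, -0.503, 0.737, 0.811], [0.003, 0.825, 0.565, 0.627], [0.0, 0.0, 0.0, 1.0]]
0.1
```

View pics/top0.png

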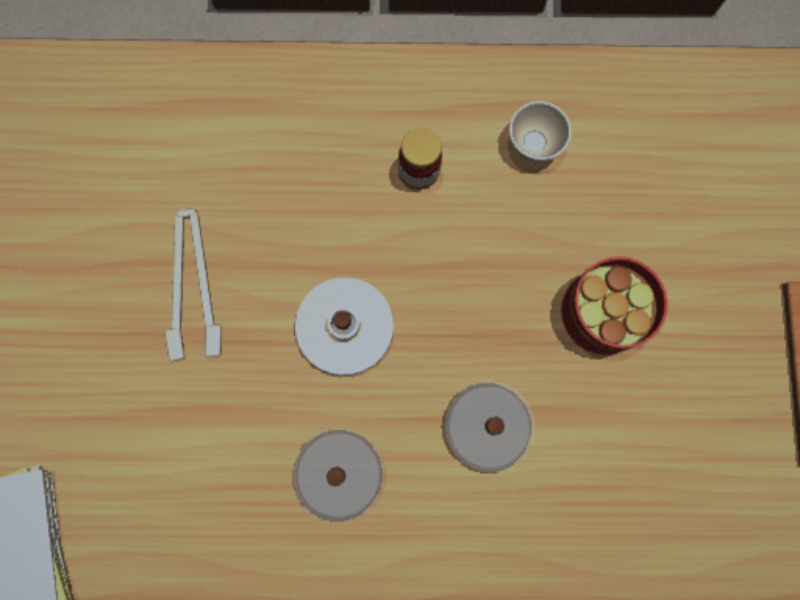

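View pics/side0.png

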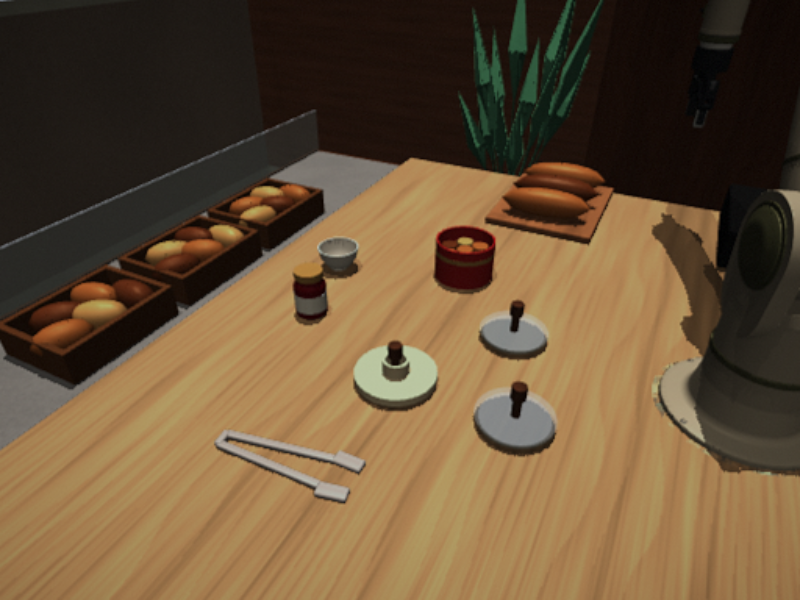

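The top picture (800×600 scale) shows three dark knobs: nested lids at (342,320), bare clear lid at (336,476), bare clear lid at (495,426). The red tin is at (615,305), the jar at (420,158), the bowl at (540,133) and the tongs at (193,285). Picture-up is +x, so the nested pair at (342,320) should be the farthest from the base. I'll measure to check that.

```bash
cat > h.py <<'E'
import numpy as np,cv2,pickle
from scipy.optimize import least_squares
def ray(c,uv):
    uv=np.atleast_2d(uv).astype(float);f=c["frame"].shape[0]/2/np.tan(np.radians(c["vertical_fov"])/2)
    d=np.c_[(uv[:,0]-c["cx"])/f,-(uv[:,1]-c["cy"])/f,-np.ones(len(uv))]
    return c["T"][:3,3],d@c["T"][:3,:3].T
def plane(c,uv,z):
    o,d=ray(c,uv);return o+d*((z-o[2])/d[:,2])[:,None]
def two(c1,p1,c2,p2):
    o1,d1=ray(c1,p1);o2,d2=ray(c2,p2);d1,d2=d1[0],d2[0]
    s=np.linalg.lstsq(np.c_[d1,-d2],o2-o1,rcond=None)[0];a=o1+s[0]*d1;b=o2+s[1]*d2
    return (a+b)/2,np.linalg.norm(a-b)
def circ(p,r=None):
    m=p.mean(0)[:2]
    g=(lambda q:np.hypot(*(p[:,:2]-q[:2]).T)-(r or q[2]))
    return least_squares(g,[*m] if r else [*m,.06],loss="soft_l1",f_scale=.002).x
def blobs(m,lo=15):
    n,_,st,ce=cv2.connectedComponentsWithStats(m.astype(np.uint8));return [(ce[i],st[i]) for i in range(1,n) if st[i,4]>=lo]
E
python3 - <<'E'
from h import *
d=pickle.load(open("cam0.pkl","rb"));T,S=d["top"],d["side"]
def hsv(c):return [x.astype(int) for x in cv2.split(cv2.cvtColor(c["frame"],cv2.COLOR_RGB2HSV))]
k={}
for n,c,y0,x0 in(("top",T,170,170),("side",S,180,230)):
    h,s,v=hsv(c);m=(v<110)&(s>90)&((h<20)|(h>170));m[:y0]=0;m[:,:x0]=0
    m[:,345 if n=="top" else 380:]=0
    k[n]=blobs(m);print(n,[(np.round(a,1).tolist(),b.tolist()) for a,b in k[n]])
for a,_ in k["top"]: print("knob top@.076",plane(T,a,.072)[0].round(4),np.hypot(*plane(T,a,.072)[0,:2]).round(3))
# outer lid plate
h,s,v=hsv(T);m=((s<60)&(v>150)).astype(np.uint8)
cs=[c for c in cv2.findContours(m,0,1)[0] if cv2.contourArea(c)>1500]
for c in cs:
    p=plane(T,c[:,0],.021);print("white",c[:,0].mean(0),circ(p).round(4))
# tin
m=(((h<8)|(h>172))&(s>140)).astype(np.uint8);m[:, :345]=0;m[:,440:]=0;m[:150]=0;m[240:]=0
cs,hi=cv2.findContours(m,cv2.RETR_CCOMP,cv2.CHAIN_APPROX_NONE)
o=max(range(len(cs)),key=lambda i:cv2.contourArea(cs[i]))
P=plane(T,cs[o][:,0],.085);print("tin outer",circ(P).round(4))
c0=circ(P)[:2];u=c0-T["T"][:2,3];u/=np.linalg.norm(u)
for i in range(3):
    Q=P[(P[:,:2]-c0)@u>0];c0=circ(Q,.062)
    e=np.hypot(*(Q[:,:2]-c0).T)-.062
print("tin far rim r=62",c0.round(4),"rms",e.std().round(4),"free",circ(Q).round(4))
for x,(a,b) in {"tin":(394,196)}.items(): print(T["frame"][170:225:3,394].tolist())
cv2.imwrite("pics/crop.png",cv2.resize(np.hstack([T["frame"][160:340,175:355],S["frame"][190:310,210:370].repeat(1,0)[:120] if 0 else cv2.resize(S["frame"][200:300,215:365],(270,180))])[...,::-1],None,fx=1.75,fy=1.75,interpolation=2))
E
```

```text
top [([218.5, 204.4], [213, 200, 11, 10, 88]), ([285.3, 277.5], [282, 263, 12, 32, 47]), ([316.4, 272.3], [311, 267, 11, 11, 89]), ([214.5, 304.7], [210, 300, 10, 11, 90])]
side [([296.6, 182.8], [279, 180, 36, 8, 213]), ([330.1, 200.1], [326, 192, 10, 20, 116]), ([326.7, 224.8], [307, 213, 43, 18, 159]), ([252.6, 225.7], [248, 218, 11, 16, 127]), ([254.1, 239.9], [246, 235, 15, 9, 35]), ([331.5, 253.7], [327, 244, 11, 23, 162]), ([253.8, 257.6], [230, 247, 49, 16, 187]), ([327.6, 285.2], [304, 271, 51, 21, 224])]
knob top@.076 [0.5128 0.1858 0.072 ] 0.545
knob top@.076 [0.3628 0.0476 0.072 ] 0.366
knob top@.076 [ 0.3735 -0.0162  0.072 ] 0.374
knob top@.076 [0.3087 0.1905 0.072 ] 0.363
white [ 15.69911504 343.53097345] [0.2253 0.6008 0.0648]
white [219.84571429 207.84      ] [0.5138 0.1856 0.0678]
tin outer [ 0.5319 -0.1777  0.0671]
tin far rim r=62 [ 0.5359 -0.1848] rms 0.001 free [ 0.5372 -0.187   0.06  ]
[[82, 54, 35], [137, 86, 60], [147, 95, 66], [153, 101, 72], [160, 109, 78], [85, 51, 35], [163, 121, 70], [165, 134, 79], [165, 140, 84], [165, 144, 88], [167, 147, 90], [92, 63, 38], [137, 85, 59], [145, 93, 65], [149, 98, 67], [149, 98, 69], [142, 90, 62], [157, 75, 70], [45, 21, 15]]
```

View pics/crop.png

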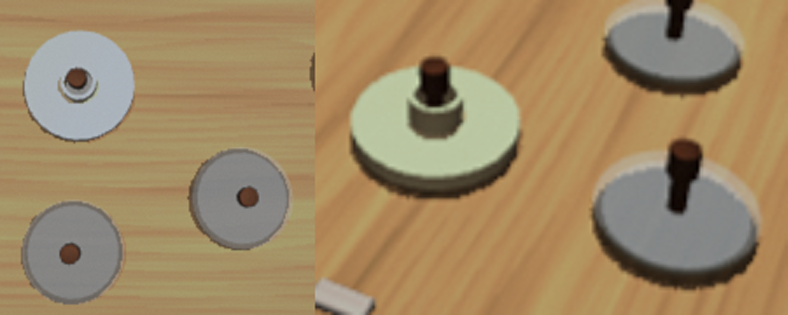

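The crop confirms it. Only the pair at top px (218,204) wears the cream lid, and its knob is 0.545 m from the base; the bare lids at (316,272) and (215,305) are 0.374 m and 0.363 m away. I'll check the tin and then the lids with the wrist camera from above, on the way to the grasp.

```bash
python3 - <<'E'
from bench import *
from h import *
d=pickle.load(open("cam0.pkl","rb"))
p,e=two(d["top"],(218.5,204.4),d["side"],(252.6,225.7));print("knob 2view",p.round(4),e.round(4))
print(get_tcp_rot())
from scipy.spatial.transform import Rotation as R
q=[0,1,0,0]
for yaw in(0,45,90,-45):
    r=R.from_euler('z',yaw,degrees=True)*R.from_quat([1,0,0,0]);x=r.as_quat();w=[x[3],*x[:3]]
    print(yaw,*[np.round(inverse_kinematics(p_,w),2) for p_ in([.536,-.185,.3],[.513,.186,.05])])
movep([.536,-.185,.33],q);a=read_camera("wrist")
movep([.513,.186,.27],q);b=read_camera("wrist")
pickle.dump((a,b),open("cam1.pkl","wb"));print(get_time_s(),get_tool_pos())
cv2.imwrite("pics/w1.png",cv2.resize(np.hstack([a["frame"],b["frame"]])[...,::-1],(800,300)))
E
```

```text
knob 2view [0.5128 0.1858 0.0604] 0.0036
[-6.85550205e-04  9.92638409e-01  1.21113557e-01 -1.56742741e-04]
0 [ 0.3   0.34 -0.09  1.88  0.04  0.92 -1.38] [-0.43  0.66 -0.03  2.14  0.06  0.34 -2.08]
45 [ 0.45  0.35 -0.3   1.87  0.12  0.94 -0.69] [-0.32  0.67 -0.19  2.14  0.33  0.37 -1.56]
90 [ 0.59  0.37 -0.49  1.87  0.21  0.96  0.01] [-0.18  0.69 -0.4   2.13  0.62  0.44 -1.07]
-45 [ 0.12  0.34  0.15  1.89 -0.06  0.92 -2.05] [-0.67  0.69  0.33  2.16 -0.59  0.38 -2.21]
3.8917 [0.51370262 0.18451782 0.27015261]
```

View pics/w1.png

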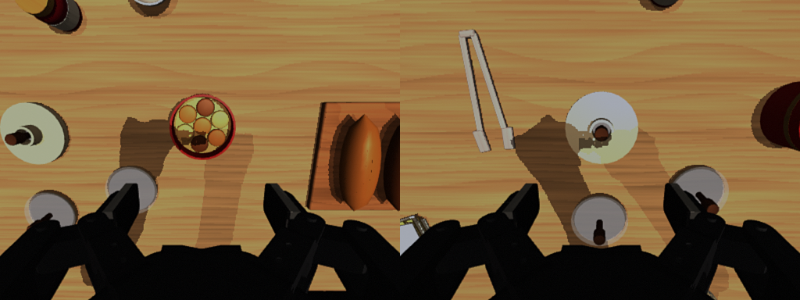

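Left half (a): the tin's rim ring is centred near (202,127). Right half (b): the nested lids are near (602,127), with the knob at (601,132) inside the collar. I'll fit both numerically and compare with the top view.

```bash
python3 - <<'E'
from bench import *
from h import *
a,b=pickle.load(open("cam1.pkl","rb"))
print(a["vertical_fov"],a["cx"],a["cy"],a["T"].round(3).tolist(),b["T"][:3,3].round(3))
def hsv(c):return [x.astype(int) for x in cv2.split(cv2.cvtColor(c["frame"],cv2.COLOR_RGB2HSV))]
h,s,v=hsv(a);m=(((h<6)|(h>172))&(s>150)&(v>60)).astype(np.uint8);m[:100]=0;m[220:]=0;m[:,:205]=0;m[:,310:]=0
pts=np.argwhere(m)[:,::-1];hull=cv2.convexHull(pts[:,None].astype(np.int32))
c=cv2.findContours(cv2.fillPoly(np.zeros_like(m),[hull],1),0,1)[0][0][:,0]
P=plane(a,c,.085);c0=circ(P);print("tin free",c0.round(4))
cam=a["T"][:2,3];u=c0[:2]-cam;u/=np.linalg.norm(u);x=c0[:2]
for i in range(3):
    Q=P[(P[:,:2]-x)@u>-.005];x=circ(Q,.062)
print("tin far r62",x.round(4),circ(Q).round(4))
h,s,v=hsv(b);m=((s<75)&(v>120)).astype(np.uint8);m[:90]=0;m[215:]=0;m[:,:195]=0;m[:,320:]=0
pts=np.argwhere(cv2.morphologyEx(m,cv2.MORPH_OPEN,np.ones((3,3))))[:,::-1]
hull=cv2.convexHull(pts[:,None].astype(np.int32));c=cv2.findContours(cv2.fillPoly(np.zeros_like(m),[hull],1),0,1)[0][0][:,0]
P=plane(b,c,.021);print("lid",circ(P).round(4),circ(P,.069).round(4))
m=(v<90)&(s>100);m[:150]=0;m[185:]=0;m[:,:240]=0;m[:,280:]=0
for ce,st in blobs(m): print("knob",ce.round(1),st,plane(b,ce,.073)[0].round(4))
print(get_tool_pos(),get_time_s())
cv2.imwrite("pics/w2.png",cv2.resize(np.hstack([a["frame"][100:220,200:320],b["frame"][100:220,200:320]])[...,::-1],(800,400),interpolation=2))
E
```

```text
71.08571764588825 257.3623517618993 191.28452748106008 [[-0.002, 0.962, 0.272, 0.603], [-1.0, -0.002, -0.0, -0.185], [0.0, -0.272, 0.962, 0.472], [0.0, 0.0, 0.0, 1.0]] [0.581 0.186 0.413]
tin free [ 0.5355 -0.1868  0.0611]
tin far r62 [ 0.5367 -0.1869] [ 0.5358 -0.187   0.0613]
lid [0.5115 0.1843 0.0679] [0.5113 0.1847]
knob [255.9 174.5] [240 161  30  24 457] [0.508  0.1877 0.073 ]
[0.51370262 0.18451782 0.27015261] 3.8917
```

View pics/w2.png

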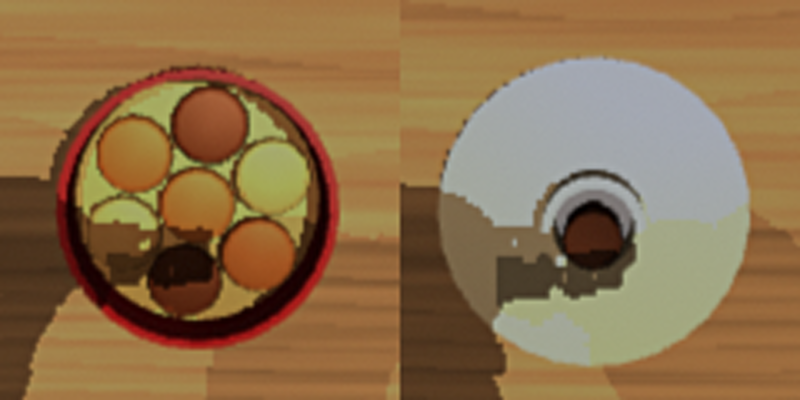

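Left: the tin's rim ring is clean. Right: the knob stands inside the collar. The views agree within 2 mm: tin at (0.5365, -0.186), lids at (0.5125, 0.185). Next is the knob grasp.

```bash
python3 - <<'E'
from bench import *
from h import *
q=[0,1,0,0]
set_gripper(.7,60)
print(movel([.5125,.1853,.12],q,v=.12),get_tool_pos())
print(movel([.5125,.1853,.050],q,v=.06,guard=10),get_tool_pos())
f0=get_ft_force();set_gripper(0,60);print("w",get_gripper_width(),get_gripper_force(),get_tool_pos(),get_ft_force()-f0)
print(movel([.5125,.1853,.060],q,v=.03),get_ft_force()-f0,get_gripper_width(),get_time_s())
c=read_camera("side");cv2.imwrite("pics/s1.png",cv2.resize(c["frame"][150:330,170:410][...,::-1],(800,600)))
E
```

```text
False [0.51283979 0.18545364 0.12058073]
False [0.51270927 0.1853685  0.05034393]
w 0.25961237401337134 58.5217809677124 [0.51261795 0.18503873 0.05035956] [-0.99475609 -1.56477091  6.00198048]
False [ 0.55635529 -0.2087608  -3.96334421] 0.25827864227344566 7.9
```

View pics/s1.png

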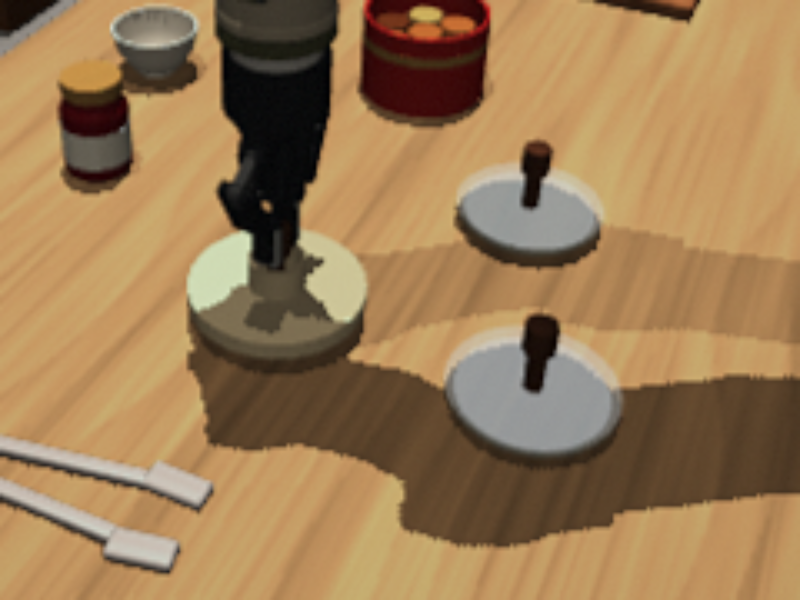

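Fz changed by -3.96 N, which is 0.40 kg, so both lids hang on the knob. Now I'll lift, carry slowly to above the tin, and measure where the lid sits relative to the tool.

```bash
python3 - <<'E'
from bench import *
from h import *
q=[0,1,0,0]
movel([.5125,.1853,.19],q,v=.06)
movel([.5365,-.186,.19],q,v=.10)
pause(.3);b=read_camera("wrist");c=read_camera("side");t=read_camera("top");tp=get_tool_pos();print(tp,get_tcp_rot(),get_ft_force(),get_gripper_width(),get_time_s())
pickle.dump((b,c,t,tp),open("cam2.pkl","wb"))
im=[cv2.resize(x["frame"][...,::-1],(400,300)) for x in(b,c,t)]
cv2.imwrite("pics/w3.png",np.vstack([np.hstack(im[:2]),np.hstack([im[2],cv2.resize(b["frame"][60:300,96:416][...,::-1],(400,300))])]))
E
```

```text
[ 0.53653354 -0.18600344  0.19001431] [1.65901189e-05 9.99999998e-01 4.79367196e-05 3.67152215e-05] [-0.12806457  0.88258806 -4.00085563] 0.2582421212107938 14.5833
```

View pics/w3.png

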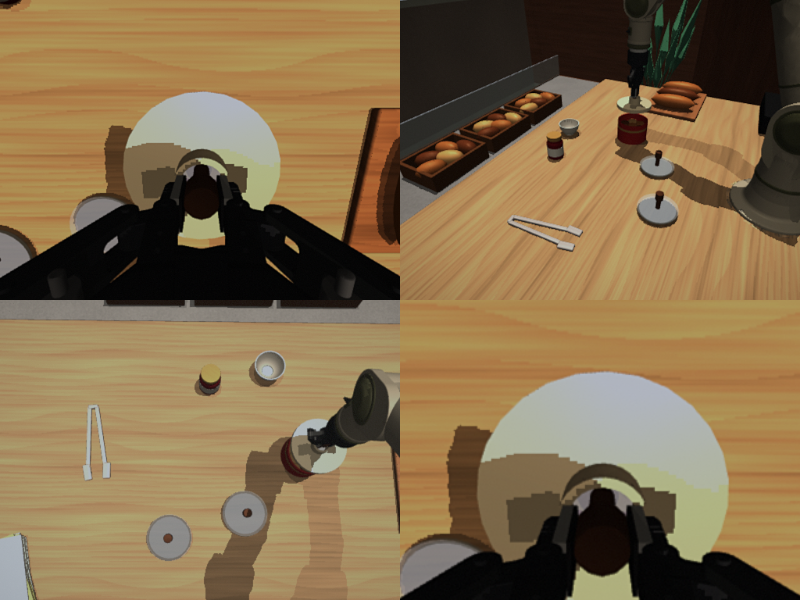

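Top left: the lid is centred near (202,165) with the gripper on its knob. Right and bottom left: the pair hangs level above the tin. Next I'll fit the lid edge, using the visible arc on the plate plane.

```bash
python3 - <<'E'
from h import *
b,c,t,tp=pickle.load(open("cam2.pkl","rb"))
hsv=lambda c:[x.astype(int) for x in cv2.split(cv2.cvtColor(c["frame"],cv2.COLOR_RGB2HSV))]
h,s,v=hsv(b);m=((s<88)&(v>100)).astype(np.uint8);m[:100]=0;m[310:]=0;m[:,:140]=0;m[:,375:]=0
m=cv2.morphologyEx(m,cv2.MORPH_OPEN,np.ones((3,3)))
n,l,st,_=cv2.connectedComponentsWithStats(m);m=(l==1+st[1:,4].argmax())
# outer edge: topmost pixel per column, plus leftmost/rightmost per row
cols=np.where(m.any(0))[0];e=[(x,m[:,x].argmax()) for x in cols]
rows=[r for r in range(125,205) if m[r].any()]
e+=[(m.shape[1]-1-m[r][::-1].argmax(),r) for r in rows]
e=np.array(e,float);P=plane(b,e,tp[2]-.0503+.021);x=circ(P,.069)
r=np.hypot(*(P[:,:2]-x).T)-.069;g=abs(r)<.002
print("wrist lid",x.round(4),circ(P[g],.069).round(4),circ(P[g]).round(4),g.mean())
h,s,v=hsv(t);m=((s<75)&(v>130)).astype(np.uint8);m[:,:340]=0;m[:160]=0;m[250:]=0
cs=max(cv2.findContours(m,0,1)[0],key=cv2.contourArea);hu=cv2.convexHull(cs)[:,0]
P=plane(t,cs[:,0],tp[2]-.0293);x=circ(P[P[:,0]<.53],.069);print("top lid",x.round(4),circ(P[P[:,0]<.53]).round(4))
print("tool",tp, "b knob crop rows",b["frame"][215:285:5,258].tolist())
E
```

```text
wrist lid [ 0.5341 -0.1849] [ 0.5341 -0.1849] [ 0.5347 -0.185   0.0684] 1.0
top lid [ 0.5458 -0.1871] [ 0.5317 -0.1895  0.0603]
tool [ 0.53653354 -0.18600344  0.19001431] b knob crop rows [[12, 6, 3], [13, 5, 2], [12, 6, 3], [11, 6, 2], [12, 5, 3], [14, 6, 3], [18, 8, 3], [19, 9, 5], [20, 8, 4], [21, 10, 5], [22, 10, 4], [23, 11, 6], [22, 9, 3], [44, 36, 24]]
```

```bash
python3 - <<'E'
from bench import *
from h import *
q=[0,1,0,0];X=[.5378,-.187]
movel(X+[.138],q,v=.05)
pause(.2);print(get_tool_pos(),get_ft_force())
for z in(.134,.130,.127,.1225):
    g=movel(X+[z],q,v=.02,guard=6);print(z,g,get_tool_pos().round(4),get_ft_force().round(2),get_moment().round(2))
    if g:break
c=read_camera("side");t=read_camera("top");pickle.dump((c,t),open("cam3.pkl","wb"))
print(get_time_s(),get_gripper_width())
cv2.imwrite("pics/s3.png",np.hstack([cv2.resize(x["frame"][a:a+120,b_:b_+120][...,::-1],(400,400),interpolation=2) for x,a,b_ in((c,105,235),(t,140,340))]))
E
```

```text
[ 0.53791847 -0.18705386  0.13828452] [-0.49844943 -0.16039451 -4.87879273]
0.134 False [ 0.5377 -0.187   0.1338] [-1.19 -0.26 -4.67] [ 0.01 -0.02  0.01]
0.13 False [ 0.5377 -0.1869  0.1298] [ 0.83 -0.06 -4.18] [ 0.05 -0.03 -0.04]
0.127 False [ 0.5377 -0.1869  0.1269] [ 0.37  0.24 -3.62] [-0.05  0.   -0.  ]
0.1225 True [ 0.5381 -0.1872  0.1234] [-0.18  0.54  6.68] [ 0.08  0.18 -0.01]
17.3417 0.25920229814164947
```

View pics/s3.png

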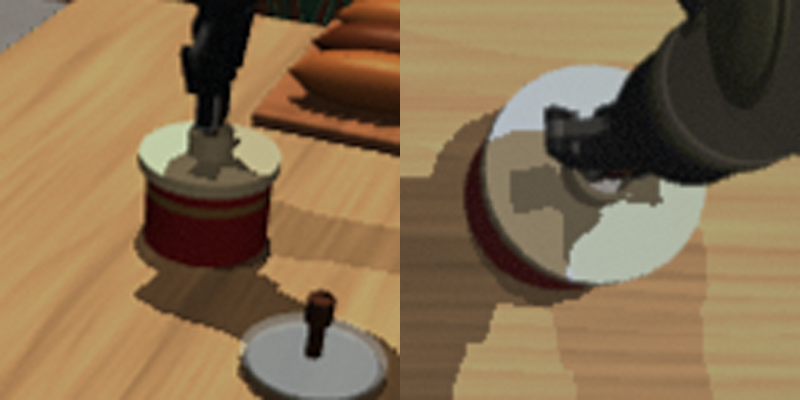

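The pair seated at TCP z 0.1234, against 0.1233 expected. Left: the cream lid sits flush on the tin near (208,155). Right: it is centred on the tin. I'll let go, rise a little and look down at the collar and knob.

```bash
python3 - <<'E'
from bench import *
from h import *
q=[0,1,0,0]
p=get_tool_pos();set_gripper(.95);print(get_ft_force().round(2))
movel([p[0],p[1],.25],q,v=.12);pause(.2)
b=read_camera("wrist");tp=get_tool_pos();pickle.dump((b,tp),open("cam4.pkl","wb"));print(tp,get_ft_force().round(2),get_time_s())
hsv=lambda c:[x.astype(int) for x in cv2.split(cv2.cvtColor(c["frame"],cv2.COLOR_RGB2HSV))]
h,s,v=hsv(b);m=((s<88)&(v>85)).astype(np.uint8);m[:60]=0;m[310:]=0;m[:,:140]=0;m[:,375:]=0
m=cv2.morphologyEx(m,cv2.MORPH_OPEN,np.ones((3,3)))
n,l,st,_=cv2.connectedComponentsWithStats(m);m=(l==1+st[1:,4].argmax())
e=np.array([(x,m[:,x].argmax()) for x in np.where(m.any(0))[0]]+[(511-m[r][::-1].argmax(),r) for r in np.where(m.any(1))[0]],float)
P=plane(b,e,.094);x=circ(P,.069);g=abs(np.hypot(*(P[:,:2]-x).T)-.069)<.003
print("lid",circ(P[g],.069).round(4),circ(P[g]).round(4),g.mean())
mk=(v<75)&(s>110)&((h<15)|(h>172));mk[:120]=0;mk[260:]=0;mk[:,:225]=0;mk[:,290:]=0
for ce,s_ in blobs(mk): print("knob?",ce.round(1),s_,plane(b,ce,.147)[0].round(4))
cv2.imwrite("pics/w4.png",cv2.resize(b["frame"][90:270,137:377][...,::-1],(800,600),interpolation=2))
E
```

```text
[ 0.44 -0.45 -0.71]
[ 0.53793396 -0.18707218  0.24947435] [ 0.74 -0.02 -1.33] 19.4083
lid [ 0.536  -0.1856] [ 0.5365 -0.1861  0.0684] 1.0
knob? [257.6 187.9] [245 173  26  30 540] [ 0.5396 -0.186   0.147 ]
```

View pics/w4.png

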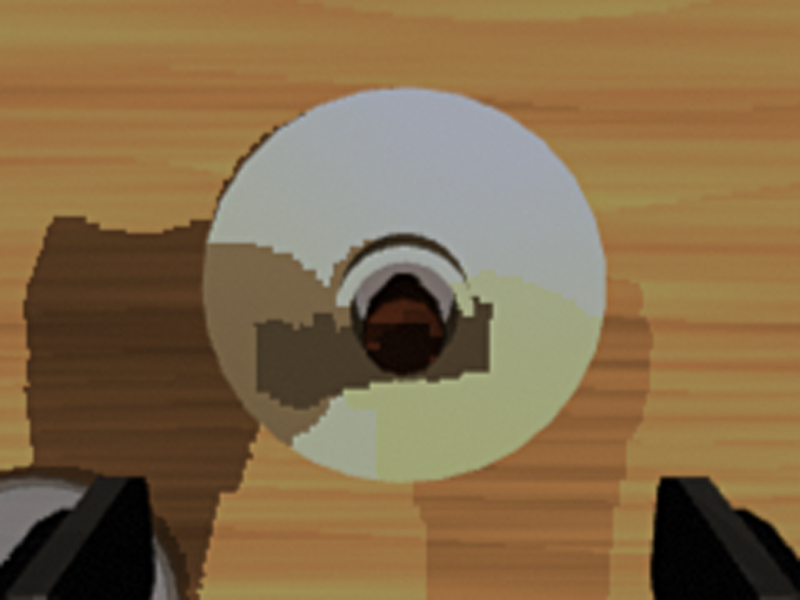

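Knob and collar are concentric at crop x≈404, and the lid sits level and undisturbed. Next I'll grip the collar with the tips just over the plate (plate top z = 0.094).

```bash
python3 - <<'E'
from bench import *
from h import *
q=[0,1,0,0];X=[.537,-.1867]
set_gripper(.8);pause(.1)
movel(X+[.15],q,v=.10);f0=get_ft_force()
print(movel(X+[.0955],q,v=.04,guard=6),get_tool_pos().round(4),(get_ft_force()-f0).round(2))
set_gripper(0,50);pause(.2);print("w",get_gripper_width()*85,get_gripper_force(),(get_ft_force()-f0).round(2),get_moment().round(2),get_tool_pos().round(4))
print(movel(X+[.102],q,v=.02),(get_ft_force()-f0).round(2),get_moment().round(2),get_gripper_width()*85,get_time_s())
b=read_camera("side");t=read_camera("wrist")
cv2.imwrite("pics/s5.png",np.hstack([cv2.resize(x["frame"][r:r+150,k:k+150][...,::-1],(400,400),interpolation=2) for x,r,k in((b,80,220),(t,110,180))]))
E
```

```text
False [ 0.5371 -0.1868  0.0958] [ 0.03 -1.49 -0.16]
w 42.2899372923683 50.32959993928671 [-1.46 -1.31  5.18] [-0.04  0.29 -0.02] [ 0.5371 -0.1869  0.0961]
False [-0.73 -0.97 -2.58] [ 0.01 -0.01  0.  ] 42.26969642177413 23.475
```

View pics/s5.png

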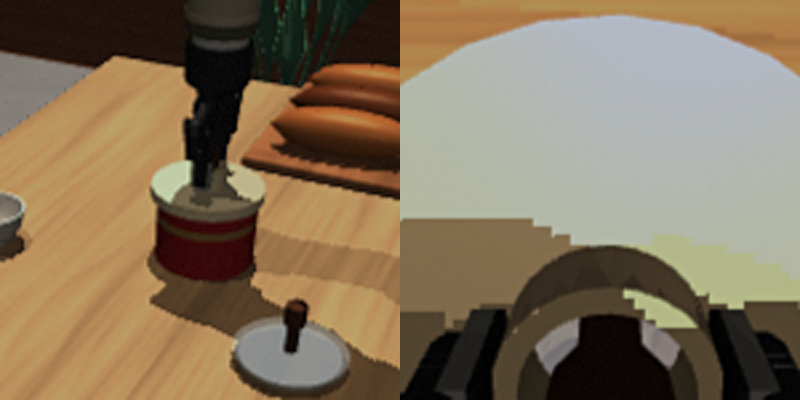

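Right: the knob stands free inside the collar with the fingers on the collar's outside. The load is about one lid (-2.6 N), so I'll lift straight up, slowly.

```bash
python3 - <<'E'
from bench import *
from h import *
q=[0,1,0,0];X=[.537,-.1867]
movel(X+[.125],q,v=.03);print(get_ft_force().round(2),get_moment().round(2))
movel(X+[.225],q,v=.06);pause(.6)
print(get_tool_pos().round(4),get_ft_force().round(2),get_moment().round(2),get_gripper_width()*85,np.abs(get_qd()).max().round(4),get_time_s())
s=read_camera("side");t=read_camera("top")
cv2.imwrite("pics/s6.png",np.hstack([cv2.resize(s["frame"][60:240,190:430][...,::-1],(400,300),interpolation=2),cv2.resize(t["frame"][...,::-1],(400,300))]))
E
```

```text
[ 0.61  0.67 -2.75] [ 0.06  0.07 -0.1 ]
[ 0.537  -0.1867  0.225 ] [-0.07 -0.49 -2.19] [ 0.05  0.   -0.02] 42.25364609498836 0.0013 26.9083
```

View pics/s6.png

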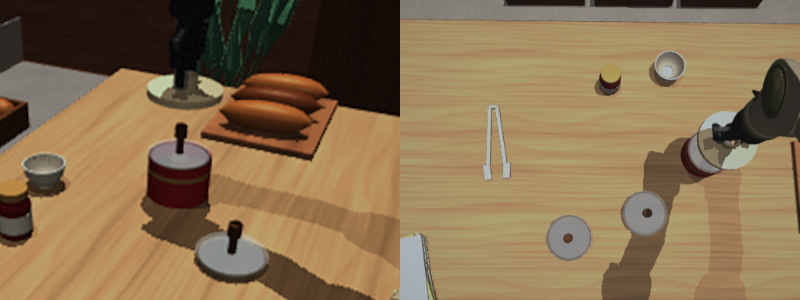

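The cream lid hangs level at side px (185,92), well above the knob at (180,130). The clear lid is seated flush on the tin and the bystanders haven't moved.

```bash
python3 -c "
from bench import *
print(get_gripper_width(),job_done(),get_time_s())"
```

```text
the job is handed in; nothing more can be done
the job is handed in; nothing more can be done
```

I handed the job in at about 27 s: both lids were lowered onto the tin together, and the gripper now holds the cream outer lid level about 60 mm above the knob; the last pictures show the clear inner lid still seated and the tin, jar, bowl and tongs where they stood.

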